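# Draw a specimen bar out of its rack

## Robot

A 6-joint arm with a two-finger parallel gripper is mounted at the origin on the work surface. World frame = base frame: x ahead of the robot, y to its left, z up, the work surface at z = 0. Lengths are in m, angles in rad, forces in N, time in s.
With the tool pointing down it reaches from about 0.325 to 0.9 m from the base axis. Payload 3.5 kg.
Tool frame: the origin (TCP) lies where the fingers leave the gripper's body, on its centre line; the fingertips stand ahead of it and the grasp point (between the pads) lies 54 mm ahead of it (arm.tips_ahead is the z of the fingertips in the tool frame, in m); z points along the fingers, y is the line along which they close (so a half turn about z gives the same grasp; the last joint's range is limited). The gripper opens to 85 mm and grips with 20 to 120 N. Pads are 22 mm wide; open, the fingers measure 114 mm over their backs; the gripper's body (76 mm by 85 mm) begins 54 mm behind the grasp point. The pads swing forward as they close: fully open they stand 13 mm farther back than shut.
Start: joints at [1.19, 0.276, -0.026, 1.268, 0, 1.467], TCP at [0.171, 0.601, 0.304] pointing down, gripper open.
Joint ranges: [-3.12, 3.12], [-0.85, 1.88], [-1.08, 1.24], [-1.95, 2.15], [-1.57, 1.53], [-3.14, 3.14]. Speed limits (rad/s): [2.57, 2.57, 3.14, 3.14, 3.14, 3.14].

## Interface

Orientations are given as a rotation vector (axis times angle).
In Python, from plant import telemetry, optics, job_done, models, arm gives the robot as it stands.
- The arm moves only by the tool jog_arm, never from a script. Its argument "plan" is a list of rows, each a list of 6 numbers: the shift along the tool's x, y, z in m, then the turn, a rotation vector about the tool's x, y, z in rad. In form: [[tx, ty, tz, rx, ry, rz], ...]. A call has exactly 8 rows; each row is the pose to reach, as a shift and turn from the pose commanded when the call began, along the tool's axes at that moment; what a row does not reach only later rows make up. A row lasts 1/12 s, in which the tool goes at most 41.7 mm and 7.16 degrees, less where a joint would pass 70% of its speed; a pose out of reach is approached as far as the arm can. A call with a gripper value outside its range is refused whole. "fingers" is the opening, from 0 (shut) to 1 (fully open), set as the call begins (left out, the last holds). The fingers move at their own pace and stop on an object; "force" is the grip in N (left out, the last holds). Time passes only in rows, so rows that repeat a pose let the fingers close, or fill a call up. It gives the time, the measured TCP pose, the force, the opening and the grip force at its end, in the units of the state.
- telemetry.observe(): the state, without advancing time (a new reading comes with each control period).
- optics.capture(name): name is "side" or "top"; returns a dict with "img" (480x640x3 uint8, blue, green, red), "depth" (480x640 float32, m along the optical axis (not along the pixel's ray), 0 where there is no reading), "fx", "fy", "cx", "cy" (pixels), "T" (4x4, takes a point from camera to world coordinates). Camera axes: x right, y down, z forward; pixel columns grow to the right and rows downward; lengths in m; the calibration is good to about 2 mm. A picture is of the moment at which its call begins.
- job_done(): hands the job in; it is judged then, once.
Trained networks look in a picture, given as the dict that the camera call returned (one of the last four; its "shot" number tells which), for a name from the list of things; names that differ only in an ending like _2 or _b are one class to them, and where a whole thing is asked for, a point or a joint stands for the part that bears it (a point fixed in the world has none). Each returns a list of dicts, best first, with "score" (0 to 1); they miss things now and then, are a little off and sometimes report something else, mostly with a low value. They report only what shows in the picture. A call takes as long as a camera call.
- models.search_frame(picture, target): "extent" ([left, top, right, bottom] in pixels, round what is visible of it).
- models.trace(picture, target): "mask" (480x640 bool, what is visible of it) and "extent" ([left, top, right, bottom] in pixels, round what is visible of it).
The state is a dict: "t": time; "q": joint angles; "dq": joint speeds; "joint_efforts": joint torques, N m; "tcp_pos": TCP position; "orientation": TCP orientation; "contact_force": force on the tool from outside, world axes, zero at the start; "torque": the same for the moment, N m; "opening": finger opening in m; "grip_force": force on a finger pad.
Only numpy, scipy, OpenCV 4.12 (cv2) and the standard library are available. Lean on these libraries where they do the work, as an engineer would, in place of code of your own. Each camera call takes 0.05 s, during which the arm holds its last target. There are 200 camera calls.

## Task

Take the wide flat metal bar out of the specimen rack: raise its end at the lip until it clears the lip, with its other end still under the hood, and draw it out endwise. Then lay it flat on the black mat, lengthwise along the mat and wholly on it, setting it down rather than dropping it. Leave the narrow square bar in its place in the rack.

Things in the scene. Friction and masses are not known exactly. Their poses are not given: they have to be found in the camera images.
- flat_bar: The bar to take: plain aluminium, 260 long x 26 wide x 10 mm thick, 0.14 to 0.24 kg, in either bay. Origin: centre of its underside (30 mm above the table); x along it, at the start towards the lip, z up. Its rear 44 to 52 mm lie under the hood. The roof stops a level lift; raising the lip end 22 to 40 mm, rear end low, clears the lip; drawn 55 mm out it is free of the hood.
- square_bar: Bystander, stays in the rack's other bay: plain aluminium square bar, 260 long x 14 wide x 14 mm high, narrower and thicker than the flat bar. Origin at the centre of its underside, x along its length.
- rack: Fixed, 300 (x) x 180 (y) mm, origin under its centre on the table. Bays at y = +42, -42. x = -150 to -90: hood 58 high, pockets 40 wide, open to +x, floor z = 30, roof underside z = 50, back wall x = -142. x = 90 to 130: rest, z = 30. x = 130 to 140: lip, top z = 50. In between, bars span free, 22 above an 8 mm base board: room for fingertips.
- mat: Fixed black rubber mat on the table, 340 long (x) x 130 wide (y) x 3 mm thick. Origin at the centre of its underside, on the table.

How it is judged:
By the outcome, as a careful person would: the job done as asked, in the order asked, and still so for the second after the job is handed in, with the robot touching nothing.
It also fails if it takes over 42 s, if anything falls off the work surface, if the arm or the gripper's body presses on something with over 40 N, if the wrist force passes 120 N, or if a joint passes its speed limit or range.

## Working session

There is one attempt and no reset: what is moved stays moved. The work goes in short steps, Python scripts to look and compute and a tool call to move; the robot and the scene stay as the last step left them, time stands still between calls to the robot, and variables do not carry over. Pictures are saved under pics/ and viewed, at most 10 in all, crops included, and the job is handed in when it is done.

Besides the shell and the picture viewer there is one more tool, called after "Call:" by a JSON object that holds its "name" and its "arguments", one argument or row to a line. jog_arm: Moves the arm, as the interface text tells. Its arguments: {"type":"object","properties":{"plan":{"type":"array","items":{"type":"array","items":{"type":"number"}}},"fingers":{"type":"number"},"force":{"type":"number"}},"required":["plan"]}

```bash
ls; mkdir -p pics; cat > h.py <<'E'
import numpy as np, cv2
from scipy.spatial.transform import Rotation as R
from plant import telemetry, optics, job_done, models, arm
def pts(p,mask):
    v,u=np.nonzero(mask&(p["depth"]>0)); z=p["depth"][v,u]
    c=np.c_[(u-p["cx"])*z/p["fx"],(v-p["cy"])*z/p["fy"],z]
    return c@p["T"][:3,:3].T+p["T"][:3,3]
def save(p,n): cv2.imwrite("pics/"+n+".png",p["img"])
E
python3 - <<'E'
from h import *
print(arm.tips_ahead, telemetry.observe())
a=optics.capture("top"); b=optics.capture("side")
cv2.imwrite("pics/a.png",cv2.resize(np.vstack([a["img"],b["img"]]),(450,600) if 0 else (400,600)))
save(a,"top1"); save(b,"side1")
for n,p in(("top",a),("side",b)):
  print(n,p["T"].round(3).tolist(),p["fx"])
  for o in("flat_bar","square_bar","rack","mat"):
    for d in models.trace(p,o)[:2]:
        w=pts(p,d["mask"]); 
        if len(w)<20: continue
        zt=np.median(w[:,2]); r=cv2.minAreaRect(w[:,:2].astype(np.float32))
        print(o,round(d["score"],2),np.round(d["extent"]),"n",len(w),"med",np.median(w,0).round(3),"zpc",np.percentile(w[:,2],[5,95]).round(3),"rect",np.round(r[0],3),np.round(r[1],3),round(r[2],1))
E
```

```text
pics
0.0726 {'t': 0.0, 'q': array([ 1.18958373e+00,  2.77171062e-01, -2.78968450e-02,  1.26799777e+00,
        8.74756988e-06,  1.46742268e+00]), 'dq': array([ 0.00090756,  0.00014478,  0.00306459, -0.00155308,  0.0013571 ,
        0.00078622]), 'joint_efforts': array([ 3.15826619e-04, -4.45507157e+01,  2.95202833e+01,  1.62826153e-02,
        4.27591488e-06,  4.97114563e-07]), 'tcp_pos': array([0.17118381, 0.60045524, 0.30272836]), 'orientation': array([-0.4349492 , -3.11077764,  0.00345666]), 'contact_force': array([-0.30989201,  0.03431584, -1.04626398]), 'torque': array([-0.0393992 , -0.0217681 ,  0.00522039]), 'grip_force': 0.0, 'opening': 0.08526804554442595}
top [[-0.028, -0.984, 0.177, 0.403], [-1.0, 0.027, -0.012, -0.009], [0.007, -0.178, -0.984, 0.971], [0.0, 0.0, 0.0, 1.0]] 584.5547897254426
flat_bar 0.87 [105. 239. 242. 277.] n 2248 med [0.548 0.215 0.041] zpc [0.037 0.043] rect [0.55  0.215] [0.216 0.031] 76.4
square_bar 0.97 [122. 190. 253. 224.] n 1230 med [0.628 0.193 0.045] zpc [0.037 0.047] rect [0.633 0.194] [0.215 0.022] 76.7
rack 0.65 [ 65. 157. 277. 305.] n 17167 med [0.594 0.234 0.012] zpc [0.006 0.06 ] rect [0.595 0.231] [0.327 0.182] 76.1
mat 0.79 [364. 141. 572. 296.] n 15011 med [ 0.607 -0.273  0.004] zpc [0.001 0.007] rect [ 0.61  -0.276] [0.133 0.343] 25.5
side [[0.881, -0.235, 0.411, 0.243], [-0.473, -0.425, 0.772, -0.683], [-0.007, -0.874, -0.486, 0.481], [0.0, 0.0, 0.0, 1.0]] 495.57664009413065
flat_bar 0.63 [233. 190. 261. 237.] n 610 med [0.546 0.219 0.039] zpc [0.033 0.04 ] rect [0.552 0.22 ] [0.249 0.035] 76.7
square_bar 0.96 [273. 184. 299. 230.] n 369 med [0.625 0.194 0.043] zpc [0.033 0.044] rect [0.629 0.202] [0.227 0.015] 76.7
rack 0.95 [218. 171. 325. 264.] n 6394 med [0.587 0.208 0.021] zpc [0.005 0.057] rect [0.613 0.293] [0.465 0.191] 76.7
mat 0.61 [292. 298. 551. 450.] n 16130 med [ 0.613 -0.308  0.002] zpc [0.001 0.003] rect [ 0.607 -0.277] [0.133 0.34 ] 25.4
```

View pics/top1.png

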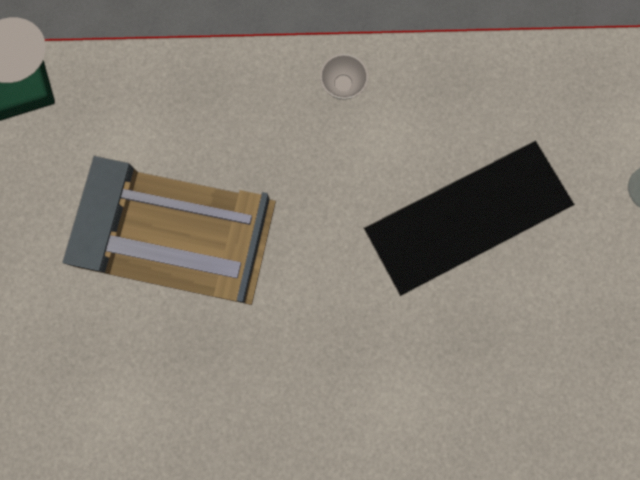

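```bash
python3 - <<'E'
from h import *
a=optics.capture("top"); b=optics.capture("side")
save(b,"side2")
for n,p in(("top",a),("side",b)):
  for o in("flat_bar","square_bar"):
    d=models.trace(p,o)[0]; w=pts(p,cv2.erode(d["mask"].astype(np.uint8),np.ones((2,2)))>0)
    m=np.median(w,0); w=w[abs(w[:,2]-m[2])<.006]
    c=w[:,:2].mean(0); vx=np.linalg.svd(w[:,:2]-c,full_matrices=False)[2][0]; vx*=np.sign(-vx[1])
    s=(w[:,:2]-c)@vx; t=(w[:,:2]-c)@[-vx[1],vx[0]]
    print(n,o,c.round(4),"ang",np.degrees(np.arctan2(vx[1],vx[0])).round(2),"s",np.percentile(s,[.5,99.5]).round(3),"t",np.percentile(t,[1,99]).round(3),"end+",(c+vx*np.percentile(s,99.5)).round(3),"end-",(c+vx*np.percentile(s,.5)).round(3))
# hood: top z~0.058 points
d=models.trace(a,"rack")[0]; w=pts(a,d["mask"])
h=w[abs(w[:,2]-.058)<.004]; print("hood",len(h),[np.round(x,3) for x in cv2.minAreaRect(h[:,:2].astype(np.float32))],h.mean(0))
l=w[abs(w[:,2]-.048)<.004]; print("lip",len(l),[np.round(x,3) for x in cv2.minAreaRect(l[:,:2].astype(np.float32))])
b8=w[abs(w[:,2]-.008)<.003]; print("base",[np.round(x,3) for x in cv2.minAreaRect(b8[:,:2].astype(np.float32))])
E
```

```text
top flat_bar [0.5464 0.2124] ang -103.33 s [-0.107  0.104] t [-0.012  0.012] end+ [0.522 0.111] end- [0.571 0.316]
top square_bar [0.6271 0.1926] ang -103.24 s [-0.107  0.104] t [-0.006  0.007] end+ [0.603 0.091] end- [0.652 0.296]
side flat_bar [0.5464 0.2181] ang -103.04 s [-0.117  0.101] t [-0.012  0.013] end+ [0.524 0.12 ] end- [0.573 0.332]
side square_bar [0.6244 0.1885] ang -103.38 s [-0.12   0.095] t [-0.006  0.007] end+ [0.602 0.096] end- [0.652 0.305]
hood 4146 [array([0.593, 0.224]), array([0.291, 0.18 ]), np.float64(76.545)] [0.61768121 0.33366711 0.05853127]
lip 785 [array([0.592, 0.221]), array([0.287, 0.18 ]), np.float64(76.356)]
base [array([0.597, 0.23 ]), array([0.325, 0.186]), np.float64(76.515)]
```

The top view shows the flat bar (wide) at about cols 105–240, rows 239–277, which is the bay nearer the robot. The square bar is at rows 190–224, the lip at col ~255, and the mat runs from (365,228) to (573,205).

```bash
cat >> h.py <<'E'
def pose(yaw_y,pitch=0):
    """tool pointing down, tool y at yaw_y deg; pitch = turn about tool y (deg)"""
    a=np.radians(yaw_y); y=np.array([np.cos(a),np.sin(a),0]); z=np.array([0,0,-1.])
    return R.from_matrix(np.c_[np.cross(y,z),y,z])*R.from_euler("y",pitch,degrees=True)
def rel(p,Rt):
    s=telemetry.observe(); R0=R.from_rotvec(s["orientation"])
    print("t",s["t"],"tcp",s["tcp_pos"].round(4),"shift",R0.inv().apply(np.array(p)-s["tcp_pos"]).round(4),"turn",(R0.inv()*Rt).as_rotvec().round(4),"q",s["q"].round(2),"F",s["contact_force"].round(1),s["grip_force"],s["opening"])
E
python3 -c "
from h import *
rel([.551,.2355,.2],pose(-13.3))"
```

```text
t 0.85 tcp [0.1714 0.601  0.3039] shift [-0.4653 -0.2474  0.1039] turn [ 0.0000e+00 -1.0000e-04  1.5251e+00] q [ 1.19  0.28 -0.03  1.27  0.    1.47] F [-0.1  0.4 -0. ] 0.0 0.0854978402658004
```

Call:
{"name": "jog_arm", "arguments": {
  "plan": [
    [-0.03,-0.016,0.006,0,0,0.1],
    [-0.06,-0.032,0.013,0,0,0.21],
    [-0.09,-0.048,0.02,0,0,0.32],
    [-0.12,-0.064,0.027,0,0,0.43],
    [-0.15,-0.08,0.034,0,0,0.54],
    [-0.185,-0.098,0.041,0,0,0.65],
    [-0.215,-0.115,0.048,0,0,0.75],
    [-0.24,-0.13,0.054,0,0,0.84]
  ],
  "fingers": 1,
  "force": 70
}}

```text
t: 1.52
tcp_pos: [0.368, 0.4085, 0.2497]
orientation: [1.673, 2.658, 0.0]
contact_force: [0.2, -0.6, -0.2]
opening: 0.0853
grip_force: 0.0
```

```bash
python3 -c "
from h import *
rel([.551,.2355,.2],pose(-13.3))"
```

```text
t 1.5167 tcp [0.368  0.4085 0.2497] shift [-0.2351  0.0901  0.0498] turn [6.000e-04 2.000e-04 6.793e-01] q [ 0.72  0.18 -0.27  1.12 -0.    1.84] F [ 0.2 -0.6 -0.2] 0.0 0.0853494057724069
```

Call:
{"name": "jog_arm", "arguments": {
  "plan": [
    [-0.035,0.013,0.007,0,0,0.1],
    [-0.07,0.026,0.014,0,0,0.2],
    [-0.105,0.039,0.021,0,0,0.3],
    [-0.14,0.052,0.029,0,0,0.4],
    [-0.175,0.066,0.036,0,0,0.5],
    [-0.21,0.08,0.043,0,0,0.6],
    [-0.235,0.09,0.05,0,0,0.68],
    [-0.235,0.09,0.05,0,0,0.68]
  ]
}}

```text
t: 2.18
tcp_pos: [0.5538, 0.2348, 0.1987]
orientation: [2.465, 1.945, 0.0]
contact_force: [0.1, -0.6, 0.5]
opening: 0.0856
grip_force: 0.0
```

```bash
python3 - <<'E'
from h import *
rel([.551,.2355,.087],pose(-13.3))
a=optics.capture("side"); im=a["img"][140:300,170:370]; cv2.imwrite("pics/s3.png",cv2.resize(im,None,fx=3.5,fy=3.5))
E
```

```text
t 2.1833 tcp [0.5538 0.2348 0.1987] shift [ 0.0002 -0.0031  0.1117] turn [ 0.0017  0.0012 -0.0027] q [ 0.29  0.31 -0.22  1.05 -0.    2.1 ] F [ 0.1 -0.6  0.5] 0.0 0.08555346973066502
```

View pics/s3.png

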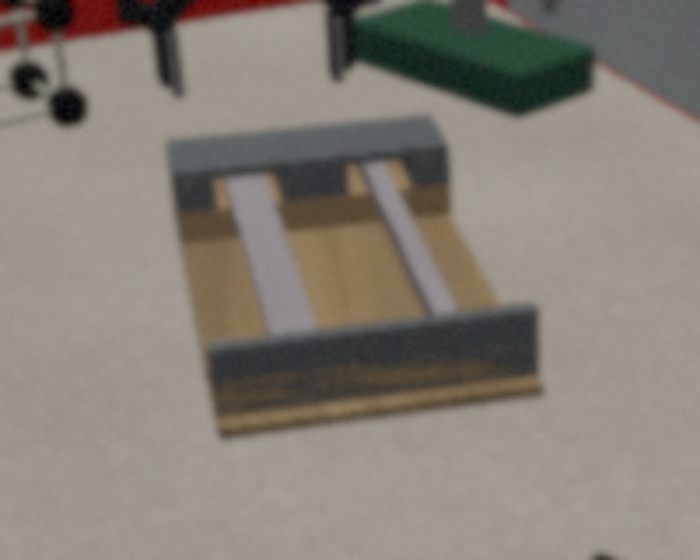

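The crop shows the fingers open above the rack at (170,60) and (340,50). The flat bar is in the left bay from (250,180) to (290,330), and the way down is clear.

Call:
{"name": "jog_arm", "arguments": {
  "plan": [
    [0,-0.002,0.015,0,0,0],
    [0,-0.003,0.035,0,0,0],
    [0,-0.003,0.055,0,0,0],
    [0,-0.003,0.075,0,0,0],
    [0,-0.003,0.092,0,0,0],
    [0,-0.003,0.104,0,0,0],
    [0,-0.003,0.111,0,0,0],
    [0,-0.003,0.111,0,0,0]
  ]
}}

```text
t: 2.9
tcp_pos: [0.5459, 0.2392, 0.0875]
orientation: [-2.457, -1.956, 0.004]
contact_force: [-0.2, 0.5, -0.8]
opening: 0.0855
grip_force: 0.0
```

Call:
{"name": "jog_arm", "arguments": {
  "plan": [
    [0,0,0,0,0,0],
    [0,0,0,0,0,0],
    [0,0,0,0,0,0],
    [0,0,0,0,0,0],
    [0,0,0,0,0,0],
    [0,0,0,0,0,0],
    [0,0,0,0,0,0],
    [0,0,0,0,0,0]
  ],
  "fingers": 0.2,
  "force": 70
}}

```text
t: 3.57
tcp_pos: [0.5488, 0.2392, 0.0903]
orientation: [2.458, 1.954, 0.004]
contact_force: [-0.1, -1.2, 6.3]
opening: 0.0246
grip_force: 69.5
```

```bash
python3 - <<'E'
from h import *
rel([.551,.2355,.087],pose(-13.3))
E
```

```text
t 3.5667 tcp [0.5488 0.2392 0.0903] shift [-0.0031  0.003   0.0033] turn [ 0.003  -0.0013  0.0049] q [ 0.3   0.42 -0.32  0.83 -0.    2.1 ] F [-0.1 -1.2  6.3] 69.52460289001465 0.024606150462370243
```

Call:
{"name": "jog_arm", "arguments": {
  "plan": [
    [0.0,0,-0.003,0,-0.012,0],
    [0.001,0,-0.005,0,-0.03,0],
    [0.002,0,-0.0075,0,-0.05,0],
    [0.003,0,-0.01,0,-0.07,0],
    [0.004,0,-0.0125,0,-0.09,0],
    [0.005,0,-0.015,0,-0.108,0],
    [0.006,0,-0.017,0,-0.122,0],
    [0.006,0,-0.017,0,-0.122,0]
  ]
}}

```text
t: 4.23
tcp_pos: [0.5491, 0.2455, 0.1061]
orientation: [2.395, 1.907, -0.147]
contact_force: [0.0, 0.9, -2.6]
opening: 0.0249
grip_force: 68.9
```

```bash
python3 - <<'E'
from h import *
rel([.551,.2355,.087],pose(-13.3))
a=optics.capture("side")
d=models.trace(a,"flat_bar")[0]; w=pts(a,d["mask"]); m=np.median(w,0); 
w=w[np.linalg.norm(w-m,axis=1)<.15]; c=w.mean(0); v=np.linalg.svd(w-c,full_matrices=False)[2][0]; v*=-np.sign(v[1]); s=(w-c)@v
print(d["score"],"dir",v.round(3),"elev",np.degrees(np.arcsin(v[2])).round(2),"ends",(c+v*np.percentile(s,.5)).round(3),(c+v*np.percentile(s,99.5)).round(3))
cv2.imwrite("pics/s4.png",cv2.resize(a["img"][130:270,190:350],None,fx=4,fy=4))
E
```

```text
t 4.2333 tcp [0.5491 0.2455 0.1061] shift [-0.0069  0.0041  0.0201] turn [0.0008 0.1227 0.006 ] q [ 0.35  0.44 -0.25  0.95 -0.1   2.15] F [ 0.   0.9 -2.6] 68.88157725334167 0.024893646373735243
0.71 dir [-0.24  -0.964  0.116] elev 6.63 ends [0.568 0.321 0.045] [0.516 0.11  0.07 ]
```

View pics/s4.png

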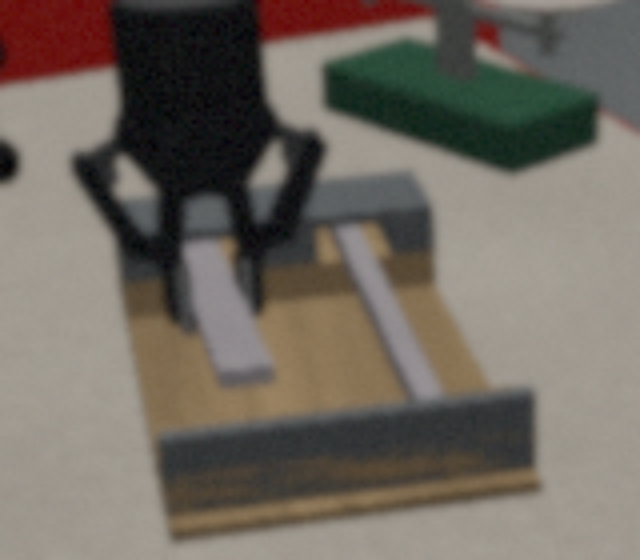

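The crop shows the flat bar gripped and tilted, with its lip end at (245,375) about 10 mm above the lip top. Its rear is still in the pocket, and the square bar is untouched. Next I draw it along its own axis.

Call:
{"name": "jog_arm", "arguments": {
  "plan": [
    [-0.005,0,0,0,0,0],
    [-0.015,0,0,0,0,0],
    [-0.027,0,0,0,0,0],
    [-0.04,0,0,0,0,0],
    [-0.053,0,0,0,0,0],
    [-0.066,0,0,0,0,0],
    [-0.076,0,0,0,0,0],
    [-0.08,0,0,0,0,0]
  ]
}}

```text
t: 5.0
tcp_pos: [0.5302, 0.1654, 0.1159]
orientation: [2.398, 1.904, -0.148]
contact_force: [-0.2, -0.8, -2.9]
opening: 0.0249
grip_force: 68.9
```

```bash
python3 - <<'E'
from h import *
rel([.53,.165,.25],pose(-13.3))
a=optics.capture("top"); b=optics.capture("side")
for p in(a,b):
  for o in("flat_bar","square_bar"):
    for d in models.trace(p,o)[:1]:
      w=pts(p,d["mask"]); m=np.median(w,0); w=w[np.linalg.norm(w-m,axis=1)<.17]; c=w.mean(0); v=np.linalg.svd(w-c,full_matrices=False)[2][0]; v*=-np.sign(v[1]); s=(w-c)@v
      print(o,d["score"],"elev",np.degrees(np.arcsin(v[2])).round(2),"ends",(c+v*np.percentile(s,.5)).round(3),(c+v*np.percentile(s,99.5)).round(3))
E
```

```text
t 5.0 tcp [0.5302 0.1654 0.1159] shift [-0.0168 -0.0002 -0.133 ] turn [-1.000e-04  1.226e-01  3.200e-03] q [ 0.23  0.35 -0.36  0.91 -0.11  2.03] F [-0.2 -0.8 -2.9] 68.87855887413025 0.02485423966726976
flat_bar 0.93 elev 4.87 ends [0.531 0.16  0.067] [0.5   0.032 0.078]
square_bar 0.6 elev 0.09 ends [0.637 0.231 0.044] [0.604 0.091 0.044]
flat_bar 0.86 elev 6.77 ends [0.56  0.269 0.051] [0.497 0.03  0.08 ]
square_bar 0.76 elev 0.09 ends [0.653 0.308 0.042] [0.602 0.095 0.042]
```

Call:
{"name": "jog_arm", "arguments": {
  "plan": [
    [-0.001,0,-0.008,0,0,0],
    [-0.003,0,-0.025,0,0.01,0],
    [-0.006,0,-0.047,0,0.03,0],
    [-0.009,0,-0.07,0,0.06,0],
    [-0.012,0,-0.093,0,0.09,0],
    [-0.014,0,-0.113,0,0.11,0],
    [-0.016,0,-0.127,0,0.122,0],
    [-0.017,0,-0.133,0,0.122,0]
  ]
}}

```text
t: 5.97
tcp_pos: [0.532, 0.1671, 0.2529]
orientation: [2.457, 1.954, 0.007]
contact_force: [-0.1, -0.0, -2.4]
opening: 0.0246
grip_force: 69.0
```

```bash
python3 - <<'E'
from h import *
rel([.61,-.276,.2],pose(25.5))
E
```

```text
t 5.9667 tcp [0.532  0.1671 0.2529] shift [-0.4143  0.1755  0.0528] turn [ 4.800e-03 -4.000e-04 -6.719e-01] q [ 0.19  0.19 -0.25  1.13 -0.    1.99] F [-0.1 -0.  -2.4] 68.96796584129333 0.02457600238699111
```

Call:
{"name": "jog_arm", "arguments": {
  "plan": [
    [-0.01,0.004,0,0,0,-0.02],
    [-0.03,0.013,0,0,0,-0.05],
    [-0.056,0.024,0,0,0,-0.09],
    [-0.084,0.036,0,0,0,-0.135],
    [-0.112,0.048,0,0,0,-0.18],
    [-0.14,0.06,0,0,0,-0.225],
    [-0.168,0.072,0,0,0,-0.27],
    [-0.196,0.084,0,0,0,-0.315]
  ]
}}

```text
t: 6.63
tcp_pos: [0.568, -0.0442, 0.2487]
orientation: [-2.117, -2.319, 0.002]
contact_force: [0.9, 0.7, -1.5]
opening: 0.0246
grip_force: 69.0
```

```bash
python3 - <<'E'
from h import *
rel([.61,-.276,.2],pose(25.5))
E
```

```text
t 6.6333 tcp [ 0.568  -0.0442  0.2487] shift [-0.2347  0.0209  0.0486] turn [-0.0022 -0.0006 -0.3542] q [-0.19  0.22 -0.22  1.13 -0.    1.29] F [ 0.9  0.7 -1.5] 68.97721767425537 0.02460862046310548
```

Call:
{"name": "jog_arm", "arguments": {
  "plan": [
    [-0.03,0.003,0.006,0,0,-0.045],
    [-0.065,0.006,0.013,0,0,-0.095],
    [-0.1,0.009,0.02,0,0,-0.15],
    [-0.135,0.012,0.028,0,0,-0.2],
    [-0.17,0.015,0.035,0,0,-0.255],
    [-0.2,0.018,0.041,0,0,-0.305],
    [-0.225,0.02,0.046,0,0,-0.34],
    [-0.235,0.021,0.049,0,0,-0.354]
  ]
}}

```text
t: 7.3
tcp_pos: [0.61, -0.2786, 0.1986]
orientation: [-1.681, -2.652, 0.003]
contact_force: [-0.2, 0.2, -1.2]
opening: 0.0244
grip_force: 68.9
```

```bash
python3 - <<'E'
from h import *
rel([.61,-.276,.12],pose(25.5))
a=optics.capture("top"); b=optics.capture("side"); save(b,"s5")
for p in(a,b):
  for o in("flat_bar","mat"):
    for d in models.trace(p,o)[:1]:
      w=pts(p,d["mask"]); m=np.median(w,0); w=w[np.linalg.norm(w-m,axis=1)<.2]; c=w.mean(0); v=np.linalg.svd(w-c,full_matrices=False)[2][0]; v*=-np.sign(v[1]); s=(w-c)@v
      print(o,d["score"],"elev",np.degrees(np.arcsin(v[2])).round(2),"yaw",np.degrees(np.arctan2(v[1],v[0])).round(2),"ends",(c+v*np.percentile(s,.5)).round(3),(c+v*np.percentile(s,99.5)).round(3))
E
```

```text
t 7.3 tcp [ 0.61   -0.2786  0.1986] shift [0.0024 0.0013 0.0786] turn [-0.0022 -0.     -0.0043] q [-0.52  0.42 -0.05  1.1  -0.    0.61] F [-0.2  0.2 -1.2] 68.92582297325134 0.02438229413868465
flat_bar 0.95 elev -2.02 yaw -64.14 ends [ 0.556 -0.163  0.15 ] [ 0.616 -0.285  0.146]
mat 0.91 elev -0.06 yaw -64.77 ends [ 0.534 -0.125  0.004] [ 0.63  -0.328  0.004]
flat_bar 0.97 elev 0.02 yaw -64.89 ends [ 0.552 -0.168  0.145] [ 0.661 -0.401  0.145]
mat 0.56 elev 0.03 yaw -64.51 ends [ 0.531 -0.132  0.002] [ 0.674 -0.432  0.002]
```

View pics/s5.png

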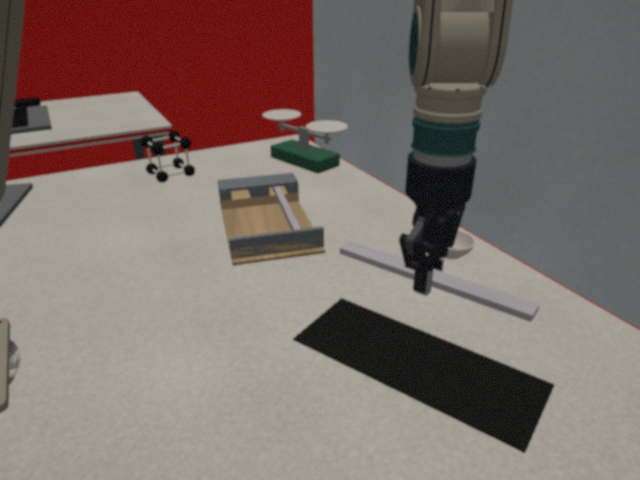

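The side view shows the bar held level at (340,247)–(535,312), parallel to the mat and above it. The fingertips at (422,290) stick out below the bar, so I measure by how much before lowering.

```bash
python3 - <<'E'
from h import *
s=telemetry.observe(); Ri=R.from_rotvec(s["orientation"]).inv()
b=optics.capture("side"); w=Ri.apply(pts(b,b["depth"]>0)-s["tcp_pos"])
f=w[(abs(w[:,0])<.016)&(abs(w[:,1])<.04)&(w[:,2]<.1)&(w[:,2]>.03)]
print("near fingers z(tool):",np.sort(f[:,2])[-25:].round(4))
k=w[(abs(w[:,0])>.03)&(abs(w[:,0])<.12)&(abs(w[:,1])<.03)&(abs(w[:,2]-.06)<.025)]
print("bar z",np.percentile(k[:,2],[1,10,50,90,99]).round(4),"y",np.percentile(k[:,1],[1,99]).round(4))
E
```

```text
near fingers z(tool): [0.0708 0.0708 0.0709 0.071  0.0713 0.0714 0.0714 0.0716 0.0718 0.0718
 0.0719 0.0719 0.0723 0.0724 0.0724 0.0724 0.0725 0.0727 0.0729 0.0729
 0.073  0.0731 0.0735 0.0738 0.0744]
bar z [0.05   0.0506 0.0517 0.0582 0.061 ] y [-0.0146  0.0122]
```

The tips protrude about 12 mm below the underside, so releasing on the mat would drop the bar. I'll rest the bar across the rack's lip and hood top, free in between, and regrip it with the tips flush to its underside.

```bash
python3 - <<'E'
from h import *
rel([.5455,.212,.20],pose(-13.3))
E
```

```text
t 7.65 tcp [ 0.6099 -0.2739  0.2008] shift [0.4666 0.1502 0.0011] turn [-5.000e-04 -6.000e-04  6.754e-01] q [-0.52  0.42 -0.05  1.1   0.    0.61] F [-0.1  0.  -1.1] 68.92242908477783 0.024583322541463275
```

Call:
{"name": "jog_arm", "arguments": {
  "plan": [
    [0.01,0.003,0,0,0,0.02],
    [0.035,0.011,0,0,0,0.05],
    [0.067,0.021,0,0,0,0.1],
    [0.1,0.032,0,0,0,0.15],
    [0.135,0.043,0,0,0,0.2],
    [0.17,0.055,0,0,0,0.25],
    [0.205,0.066,0,0,0,0.3],
    [0.24,0.077,0,0,0,0.35]
  ]
}}

```text
t: 8.32
tcp_pos: [0.5761, -0.0228, 0.2014]
orientation: [2.118, 2.319, 0.001]
contact_force: [0.0, 1.2, -3.1]
opening: 0.0245
grip_force: 68.9
```

```bash
python3 - <<'E'
from h import *
rel([.5455,.212,.18],pose(-13.3,2))
E
```

```text
t 8.3167 tcp [ 0.5761 -0.0228  0.2014] shift [ 0.2366 -0.0093  0.0214] turn [-0.0048  0.0345  0.3227] q [-0.15  0.26 -0.27  1.04  0.    1.33] F [ 0.   1.2 -3.1] 68.89740228652954 0.024543868604929114
```

Call:
{"name": "jog_arm", "arguments": {
  "plan": [
    [0.033,-0.001,0.002,0,0.004,0.045],
    [0.067,-0.003,0.005,0,0.01,0.09],
    [0.101,-0.004,0.009,-0.002,0.015,0.14],
    [0.135,-0.005,0.012,-0.003,0.02,0.185],
    [0.168,-0.007,0.015,-0.004,0.025,0.23],
    [0.2,-0.008,0.018,-0.005,0.03,0.273],
    [0.225,-0.009,0.02,-0.005,0.034,0.307],
    [0.236,-0.009,0.021,-0.005,0.034,0.322]
  ]
}}

```text
t: 8.98
tcp_pos: [0.5445, 0.2126, 0.1801]
orientation: [-2.44, -1.941, -0.043]
contact_force: [0.2, -0.0, -1.7]
opening: 0.0247
grip_force: 68.9
```

```bash
python3 - <<'E'
from h import *
b=optics.capture("side")
rel([.5455,.212,.119],pose(-13.3,2))
d=models.trace(b,"flat_bar")[0]; w=pts(b,d["mask"]); m=np.median(w,0); w=w[np.linalg.norm(w-m,axis=1)<.17]; c=w.mean(0); v=np.linalg.svd(w-c,full_matrices=False)[2][0]; v*=-np.sign(v[1]); s=(w-c)@v
print(d["score"],"elev",np.degrees(np.arcsin(v[2])).round(2),"yaw",np.degrees(np.arctan2(v[1],v[0])).round(2),"ends",(c+v*np.percentile(s,.5)).round(3),(c+v*np.percentile(s,99.5)).round(3))
E
```

```text
t 9.0333 tcp [0.5446 0.2132 0.18  ] shift [-0.0032  0.0012  0.0609] turn [-0.0013 -0.0016  0.0061] q [ 0.25  0.29 -0.29  0.98  0.03  2.05] F [-0.2  1.3 -2.9] 68.9404571056366 0.024472921600046934
0.72 elev -2.54 yaw -104.57 ends [0.575 0.327 0.134] [0.513 0.085 0.122]
```

Call:
{"name": "jog_arm", "arguments": {
  "plan": [
    [0,0,0.006,0,0,0],
    [-0.001,0,0.018,0,0,0],
    [-0.001,0,0.031,0,0,0],
    [-0.001,0,0.043,0,0,0],
    [-0.002,0,0.052,0,0,0],
    [-0.002,0,0.058,0,0,0],
    [-0.002,0,0.06,0,0,0],
    [-0.002,0,0.06,0,0,0]
  ]
}}

```text
t: 9.75
tcp_pos: [0.5459, 0.2083, 0.1188]
orientation: [-2.445, -1.937, -0.039]
contact_force: [0.3, 0.4, -2.3]
opening: 0.0248
grip_force: 69.0
```

Call:
{"name": "jog_arm", "arguments": {
  "plan": [
    [0,0,0.0005,0,0,0],
    [0,0,0.001,0,0,0],
    [0,0,0.0015,0,0,0],
    [0,0,0.002,0,0,0],
    [0,0,0.0025,0,0,0],
    [0,0,0.003,0,0,0],
    [0,0,0.003,0,0,0],
    [0,0,0.003,0,0,0]
  ]
}}

```text
t: 10.42
tcp_pos: [0.5463, 0.2089, 0.1167]
orientation: [-2.445, -1.938, -0.041]
contact_force: [-0.8, 0.2, -2.1]
opening: 0.0245
grip_force: 69.0
```

```bash
python3 - <<'E'
from h import *
b=optics.capture("side")
rel([.5455,.212,.119],pose(-13.3,2))
cv2.imwrite("pics/s6.png",cv2.resize(b["img"][130:270,190:350],None,fx=4,fy=4))
E
```

```text
t 10.4667 tcp [0.5463 0.2089 0.1167] shift [ 0.0029 -0.0015 -0.0022] turn [-0.0006  0.0007  0.0021] q [ 0.24  0.36 -0.34  0.85  0.03  2.04] F [ 0.3 -0.2 -1.8] 68.95756959915161 0.024609497128481633
```

View pics/s6.png

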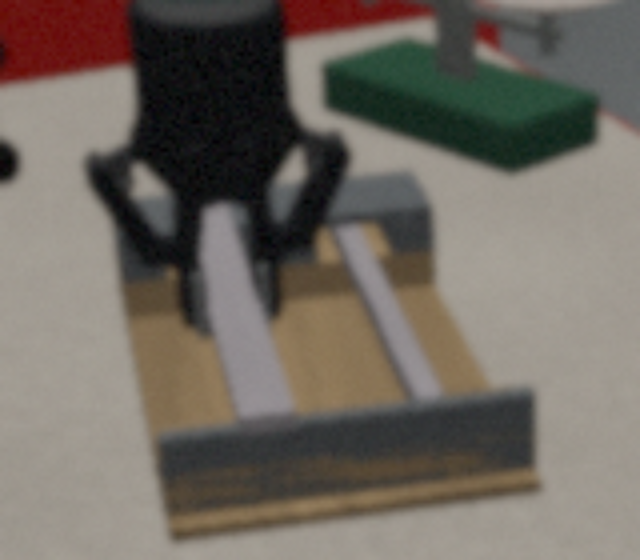

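The crop shows the bar over the lip with its front end near (270,418), close to the lip edge. I check the overlap numerically before releasing.

```bash
python3 - <<'E'
from h import *
vx=np.array([-.23,-.973]); vy=np.array([.973,-.23]); o=np.array([.551,.2355])
for n in("side","top"):
  b=optics.capture(n)
  w=pts(b,b["depth"]>0); s=(w[:,:2]-o)@vx; t=(w[:,:2]-o)@vy; z=w[:,2]
  lip=(abs(t-.04)<.015)&(s>.1)&(s<.19)   # lip between bays
  print(n,"lip: s of z 45-53:",np.percentile(s[lip&(z>.045)&(z<.054)],[2,50,98]).round(4), "z",np.percentile(z[lip],[99]).round(4))
  bar=(abs(t)<.008)&(s>.08)&(s<.22)&(z>.054); print("bar front s",np.percentile(s[bar],[90,99,100]).round(4),"top z near end",np.median(z[bar&(s>.13)]).round(4))
  bar2=(abs(t)<.008)&(s>.03)&(s<.06)&(z>.05);print("bar top z at s=.045",np.median(z[bar2]).round(4),"t range",np.percentile(t[(s>.08)&(s<.12)&(z>.055)&(abs(t)<.03)],[2,98]).round(4))
  h=(abs(t-.045)<.02)&(s<-.05)&(s>-.16)&(z>.05)&(z<.065); print("hood s",np.percentile(s[h],[1,99]).round(4),"z",np.median(z[h]).round(4))
E
```

```text
side lip: s of z 45-53: [0.1378 0.1462 0.1501] z [0.0501]
bar front s [0.145  0.158  0.1588] top z near end 0.061
bar top z at s=.045 0.1395 t range [-0.0277  0.0111]
hood s [-0.141  -0.0823] z 0.0571
top lip: s of z 45-53: [0.1375 0.1425 0.1472] z [0.0536]
bar front s [0.1391 0.1552 0.1569] top z near end 0.0628
bar top z at s=.045 0.4922 t range [-0.0292  0.0128]Traceback (most recent call last):
  File "<stdin>", line 10, in <module>
    return _quantile_unchecked(
        a, q, axis, out, overwrite_input, method, keepdims, weights)
    return _ureduce(a,
                    func=_quantile_ureduce_func,
    ...<5 lines>...
                    overwrite_input=overwrite_input,
                    method=method)
    r = func(a, **kwargs)
    result = _quantile(arr,
                       quantiles=q,
    ...<2 lines>...
                       out=out,
                       weights=wgt)
    slices_having_nans = np.isnan(arr[-1, ...])
                                  ~~~^^^^^^^^^
IndexError: index -1 is out of bounds for axis 0 with size 0
```

The overlaps are good: about 9 mm past the lip and 20 mm on the hood. I lower the last 1–2 mm.

Call:
{"name": "jog_arm", "arguments": {
  "plan": [
    [0,0,0.0003,0,0,0],
    [0,0,0.0006,0,0,0],
    [0,0,0.0009,0,0,0],
    [0,0,0.0012,0,0,0],
    [0,0,0.0015,0,0,0],
    [0,0,0.0018,0,0,0],
    [0,0,0.002,0,0,0],
    [0,0,0.002,0,0,0]
  ]
}}

```text
t: 11.23
tcp_pos: [0.5464, 0.2089, 0.1147]
orientation: [-2.445, -1.938, -0.041]
contact_force: [-0.2, 0.6, -2.9]
opening: 0.0247
grip_force: 69.0
```

Call:
{"name": "jog_arm", "arguments": {
  "plan": [
    [0,0,0.0003,0,0,0],
    [0,0,0.0006,0,0,0],
    [0,0,0.0009,0,0,0],
    [0,0,0.0012,0,0,0],
    [0,0,0.0015,0,0,0],
    [0,0,0.0018,0,0,0],
    [0,0,0.002,0,0,0],
    [0,0,0.002,0,0,0]
  ]
}}

```text
t: 11.9
tcp_pos: [0.5464, 0.209, 0.1144]
orientation: [-2.445, -1.938, -0.041]
contact_force: [-6.0, -2.4, 10.3]
opening: 0.0241
grip_force: 70.5
```

Contact is made at about 10 N. I open partly, raise 13 mm along the tool and regrip.

Call:
{"name": "jog_arm", "arguments": {
  "plan": [
    [0,0,-0.001,0,0,0],
    [0,0,-0.001,0,0,0],
    [0,0,-0.001,0,0,0],
    [0,0,-0.001,0,0,0],
    [0,0,-0.003,0,0,0],
    [0,0,-0.007,0,0,0],
    [0,0,-0.011,0,0,0],
    [0,0,-0.0135,0,0,0]
  ],
  "fingers": 0.6
}}

```text
t: 12.57
tcp_pos: [0.5466, 0.2086, 0.1269]
orientation: [-2.445, -1.938, -0.043]
contact_force: [-0.2, 0.2, -0.6]
opening: 0.0511
grip_force: 0.0
```

```bash
python3 - <<'E'
from h import *
b=optics.capture("side"); s=telemetry.observe()
print(s["tcp_pos"].round(4),s["opening"],s["contact_force"].round(1))
d=models.trace(b,"flat_bar")[0]; w=pts(b,d["mask"]); m=np.median(w,0); w=w[np.linalg.norm(w-m,axis=1)<.17]; c=w.mean(0); v=np.linalg.svd(w-c,full_matrices=False)[2][0]; v*=-np.sign(v[1]); q=(w-c)@v
print(d["score"],"elev",np.degrees(np.arcsin(v[2])).round(2),"ends",(c+v*np.percentile(q,.5)).round(3),(c+v*np.percentile(q,99.5)).round(3))
Ri=R.from_rotvec(s["orientation"]).inv(); w=Ri.apply(pts(b,b["depth"]>0)-s["tcp_pos"])
f=w[(abs(w[:,0])<.016)&(abs(w[:,1])>.018)&(abs(w[:,1])<.05)&(w[:,2]<.083)&(w[:,2]>.03)]; print("tips",np.sort(f[:,2])[-12:].round(4))
k=w[(w[:,0]<-.03)&(w[:,0]>-.1)&(abs(w[:,1])<.009)&(abs(w[:,2]-.065)<.02)]; print("bar top",np.percentile(k[:,2],[10,50,90]).round(4))
cv2.imwrite("pics/s7.png",cv2.resize(b["img"][130:270,190:350],None,fx=4,fy=4))
E
```

```text
[0.547  0.2087 0.1274] 0.05112927040095201 [ 0.2 -0.1 -0.3]
0.76 elev -2.28 ends [0.576 0.332 0.068] [0.515 0.081 0.057]
tips [0.0655 0.066  0.0663 0.0663 0.0666 0.0672 0.0675 0.0676 0.0677 0.0681
 0.0686 0.0699]
bar top [0.0632 0.0642 0.0654]
```

View pics/s7.png

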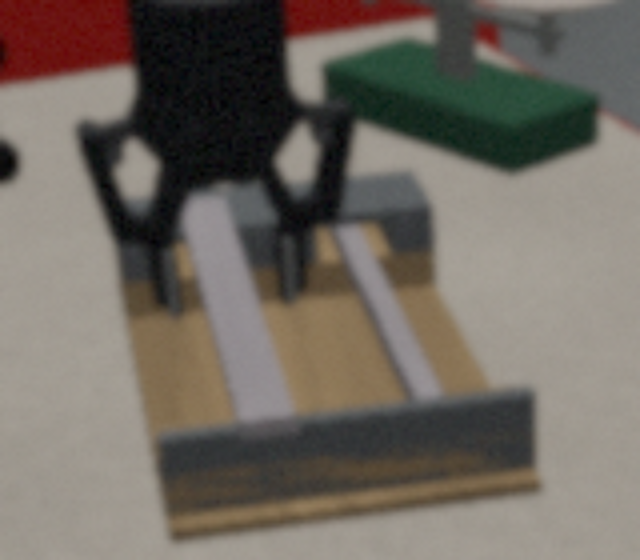

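The bar rests steadily across the lip and hood, with the open fingers at (165,300) and (290,290) beside it. With the bar top 64 mm ahead of the TCP, the tips will end about 1 mm short of the underside. Now I close.

Call:
{"name": "jog_arm", "arguments": {
  "plan": [
    [0,0,0,0,0,0],
    [0,0,0,0,0,0],
    [0,0,0,0,0,0],
    [0,0,0,0,0,0],
    [0,0,0,0,0,0],
    [0,0,0,0,0,0],
    [0,0,0,0,0,0],
    [0,0,0,0,0,0]
  ],
  "fingers": 0.2,
  "force": 70
}}

```text
t: 13.33
tcp_pos: [0.5463, 0.2086, 0.1265]
orientation: [-2.445, -1.938, -0.041]
contact_force: [-1.2, -1.1, 5.7]
opening: 0.0238
grip_force: 69.5
```

Call:
{"name": "jog_arm", "arguments": {
  "plan": [
    [0,0,-0.003,0,0,0],
    [0,0,-0.01,0,0,0],
    [0.001,0,-0.022,0,0,0],
    [0.001,0,-0.038,0,0,0],
    [0.002,0,-0.056,0,-0.01,0],
    [0.003,0,-0.075,0,-0.02,0],
    [0.003,0,-0.092,0,-0.03,0],
    [0.003,0,-0.1,0,-0.035,0]
  ]
}}

```text
t: 14.0
tcp_pos: [0.5475, 0.2086, 0.2295]
orientation: [2.46, 1.951, 0.005]
contact_force: [1.9, 0.6, -1.6]
opening: 0.0239
grip_force: 68.9
```

```bash
python3 - <<'E'
from h import *
rel([.61,-.272,.2],pose(25.5))
s=telemetry.observe();b=optics.capture("side")
Ri=R.from_rotvec(s["orientation"]).inv(); w=Ri.apply(pts(b,b["depth"]>0)-s["tcp_pos"])
f=w[(abs(w[:,0])<.016)&(abs(w[:,1])<.05)&(w[:,2]<.1)&(w[:,2]>.03)]; print("tips/low",np.sort(f[:,2])[-12:].round(4))
k=w[(w[:,0]<-.03)&(w[:,0]>-.1)&(abs(w[:,1])<.009)&(abs(w[:,2]-.065)<.02)]; print("bar top",np.percentile(k[:,2],[10,50,90]).round(4), "slope",np.polyfit(k[:,0],k[:,2],1).round(4))
E
```

```text
t 14.0 tcp [0.5475 0.2086 0.2295] shift [-0.4538  0.1702  0.0296] turn [ 3.700e-03  2.000e-04 -6.748e-01] q [ 0.25  0.25 -0.22  1.1  -0.    2.05] F [ 1.9  0.6 -1.6] 68.90849232673645 0.02390147865321487
tips/low [0.0686 0.0688 0.0693 0.0695 0.0697 0.0701 0.0702 0.0716 0.0717 0.0719
 0.072  0.0741]
bar top [0.0627 0.0634 0.0642] slope [-0.0014  0.0634]
```

Call:
{"name": "jog_arm", "arguments": {
  "plan": [
    [-0.01,0.004,0,0,0,-0.015],
    [-0.03,0.011,0,0,0,-0.045],
    [-0.058,0.022,0.001,0,0,-0.086],
    [-0.09,0.034,0.002,0,0,-0.134],
    [-0.122,0.046,0.003,0,0,-0.182],
    [-0.154,0.058,0.004,0,0,-0.23],
    [-0.187,0.07,0.005,0,0,-0.278],
    [-0.22,0.0825,0.006,0,0,-0.327]
  ]
}}

```text
t: 14.72
tcp_pos: [0.5757, -0.0263, 0.2195]
orientation: [-2.107, -2.328, 0.002]
contact_force: [0.4, -0.4, -2.1]
opening: 0.0237
grip_force: 68.9
```

```bash
python3 -c "
from h import *
rel([.608,-.272,.15],pose(25.4))"
```

```text
t 14.7167 tcp [ 0.5757 -0.0263  0.2195] shift [-0.2477  0.0079  0.0694] turn [-0.002  -0.0004 -0.3437] q [-0.16  0.25 -0.25  1.08 -0.    1.31] F [ 0.4 -0.4 -2.1] 68.92062306404114 0.02367687753049424
```

Call:
{"name": "jog_arm", "arguments": {
  "plan": [
    [-0.032,0.001,0.006,0,0,-0.045],
    [-0.066,0.002,0.015,0,0,-0.093],
    [-0.102,0.003,0.026,0,0,-0.143],
    [-0.138,0.004,0.038,0,0,-0.193],
    [-0.174,0.005,0.049,0,0,-0.243],
    [-0.207,0.006,0.059,0,0,-0.29],
    [-0.235,0.007,0.066,0,0,-0.327],
    [-0.247,0.008,0.069,0,0,-0.343]
  ]
}}

```text
t: 15.38
tcp_pos: [0.6074, -0.2737, 0.1491]
orientation: [-1.685, -2.65, 0.004]
contact_force: [0.9, -0.6, -2.3]
opening: 0.0243
grip_force: 68.9
```

```bash
python3 - <<'E'
from h import *
b=optics.capture("side"); s=telemetry.observe()
d=models.trace(b,"flat_bar")[0]; w=pts(b,d["mask"]); m=np.median(w,0); w=w[np.linalg.norm(w-m,axis=1)<.17]; c=w.mean(0); v=np.linalg.svd(w-c,full_matrices=False)[2][0]; v*=-np.sign(v[1]); q=(w-c)@v
print(d["score"],"elev",np.degrees(np.arcsin(v[2])).round(2),"yaw",np.degrees(np.arctan2(v[1],v[0])).round(2),"ends",(c+v*np.percentile(q,.5)).round(3),(c+v*np.percentile(q,99.5)).round(3))
rel([.6105,-.276,.083],pose(25.4))
E
```

```text
0.75 elev -0.27 yaw -64.74 ends [ 0.55  -0.162  0.085] [ 0.66  -0.395  0.083]
t 15.4833 tcp [ 0.6075 -0.2723  0.1495] shift [-0.0046  0.0013  0.0665] turn [-0.0021 -0.001  -0.0067] q [-0.52  0.46 -0.11  1.01 -0.    0.62] F [-0.7  0.2 -2.3] 68.88731002807617 0.023793668691975703
```

Call:
{"name": "jog_arm", "arguments": {
  "plan": [
    [-0.001,0,0.006,0,0,0],
    [-0.001,0,0.018,0,0,0],
    [-0.001,0,0.031,0,0,0],
    [-0.001,0,0.044,0,0,0],
    [-0.001,0,0.055,0,0,0],
    [-0.001,0,0.063,0,0,0],
    [-0.001,0,0.067,0,0,0],
    [-0.001,0,0.068,0,0,0]
  ]
}}

```text
t: 16.15
tcp_pos: [0.6079, -0.2703, 0.082]
orientation: [-1.681, -2.651, 0.002]
contact_force: [-0.6, 0.1, -1.3]
opening: 0.0241
grip_force: 68.9
```

Call:
{"name": "jog_arm", "arguments": {
  "plan": [
    [0,0,0.0005,0,0,0],
    [0,0,0.001,0,0,0],
    [0,0,0.0015,0,0,0],
    [0,0,0.002,0,0,0],
    [0,0,0.0025,0,0,0],
    [0,0,0.003,0,0,0],
    [0,0,0.0035,0,0,0],
    [0,0,0.0035,0,0,0]
  ]
}}

```text
t: 16.82
tcp_pos: [0.6085, -0.271, 0.08]
orientation: [-1.683, -2.652, 0.001]
contact_force: [0.2, -0.3, -1.9]
opening: 0.0241
grip_force: 68.9
```

Call:
{"name": "jog_arm", "arguments": {
  "plan": [
    [0,0,0.0003,0,0,0],
    [0,0,0.0006,0,0,0],
    [0,0,0.0009,0,0,0],
    [0,0,0.0012,0,0,0],
    [0,0,0.0015,0,0,0],
    [0,0,0.0018,0,0,0],
    [0,0,0.002,0,0,0],
    [0,0,0.002,0,0,0]
  ]
}}

```text
t: 17.48
tcp_pos: [0.6086, -0.271, 0.0779]
orientation: [-1.683, -2.652, 0.001]
contact_force: [0.4, -0.1, -2.2]
opening: 0.0236
grip_force: 68.9
```

Call:
{"name": "jog_arm", "arguments": {
  "plan": [
    [0,0,0.0003,0,0,0],
    [0,0,0.0006,0,0,0],
    [0,0,0.0009,0,0,0],
    [0,0,0.0012,0,0,0],
    [0,0,0.0015,0,0,0],
    [0,0,0.0017,0,0,0],
    [0,0,0.0017,0,0,0],
    [0,0,0.0017,0,0,0]
  ]
}}

```text
t: 18.15
tcp_pos: [0.6086, -0.271, 0.0763]
orientation: [-1.683, -2.652, 0.001]
contact_force: [-0.9, 0.2, -1.2]
opening: 0.0239
grip_force: 68.9
```

Call:
{"name": "jog_arm", "arguments": {
  "plan": [
    [0,0,0.0002,0,0,0],
    [0,0,0.0004,0,0,0],
    [0,0,0.0006,0,0,0],
    [0,0,0.0008,0,0,0],
    [0,0,0.001,0,0,0],
    [0,0,0.001,0,0,0],
    [0,0,0.001,0,0,0],
    [0,0,0.001,0,0,0]
  ]
}}

```text
t: 18.82
tcp_pos: [0.6086, -0.271, 0.0758]
orientation: [-1.683, -2.653, 0.002]
contact_force: [-2.4, 1.0, 4.0]
opening: 0.0239
grip_force: 72.5
```

Contact shows at the expected height. Now I release and retreat.

Call:
{"name": "jog_arm", "arguments": {
  "plan": [
    [0,0,0,0,0,0],
    [0,0,0,0,0,0],
    [0,0,0,0,0,0],
    [0,0,0,0,0,0],
    [0,0,0,0,0,0],
    [0,0,0,0,0,0],
    [0,0,0,0,0,0],
    [0,0,0,0,0,0]
  ],
  "fingers": 0.7
}}

```text
t: 19.48
tcp_pos: [0.6086, -0.271, 0.0753]
orientation: [-1.683, -2.652, 0.001]
contact_force: [1.1, -1.0, -0.4]
opening: 0.0595
grip_force: 0.0
```

Call:
{"name": "jog_arm", "arguments": {
  "plan": [
    [0,0,-0.005,0,0,0],
    [0,0,-0.02,0,0,0],
    [0,0,-0.045,0,0,0],
    [0,0,-0.075,0,0,0],
    [0,0,-0.105,0,0,0],
    [0,0,-0.13,0,0,0],
    [0,0,-0.145,0,0,0],
    [0,0,-0.15,0,0,0]
  ]
}}

```text
t: 20.15
tcp_pos: [0.6105, -0.2718, 0.2299]
orientation: [1.679, 2.647, -0.001]
contact_force: [0.6, -1.0, 1.1]
opening: 0.0599
grip_force: 0.0
```

```bash
python3 - <<'E'
from h import *
b=optics.capture("side"); s=telemetry.observe(); print(s["t"],s["tcp_pos"].round(3),s["opening"])
for o in("flat_bar","mat","square_bar"):
  d=models.trace(b,o)[0]; w=pts(b,d["mask"]); r=cv2.minAreaRect(w[:,:2].astype(np.float32)); print(o,round(d["score"],2),[np.round(x,3) for x in r],"z",np.percentile(w[:,2],[5,50,95]).round(4))
save(b,"s8")
E
```

```text
20.2 [ 0.61  -0.272  0.229] 0.06008180858173299
flat_bar 0.75 [array([0.629, 0.203]), array([0.227, 0.015]), np.float64(76.464)] z [0.0348 0.0428 0.0442]
mat 0.64 [array([ 0.608, -0.274]), array([0.138, 0.345]), np.float64(25.449)] z [0.0006 0.0021 0.0035]
square_bar 0.77 [array([0.636, 0.207]), array([0.237, 0.029]), np.float64(75.916)] z [0.0307 0.0427 0.0441]
```

View pics/s8.png

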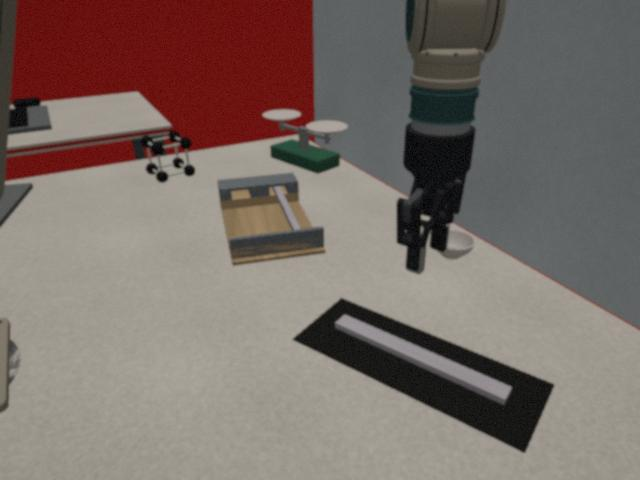

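The flat bar lies flat on the mat from (337,322) to (508,395), lengthwise and wholly on it. The square bar is still in the rack, and the gripper is clear (the network's "flat_bar" hit here is really the square bar). I hand the job in.

```bash
python3 -c "
from h import *
print(job_done())"
```

```text
the job is handed in; nothing more can be done
None
```

The flat bar was tilted over the lip, drawn out endwise and set down flat, lengthwise and wholly on the mat at about 20 s, with the square bar left in the rack; on the way I rested it briefly across the rack's lip and hood to regrip, because the fingertips stuck out about 12 mm below it, and the job is handed in (no verdict was returned).

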